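# Put the breakfast counter in order

### The arm

A 6-joint arm with a two-finger parallel gripper is mounted at the origin on the work surface. World frame = base frame: x ahead of the robot, y to its left, z up, the work surface at z = 0. Lengths are in mm, angles in rad, forces in N, time in s.
With the tool pointing down it reaches from about 250 to 725 mm from the base axis. Payload 4 kg.
Tool frame: the origin (TCP) lies between the finger pads, 19 mm behind the fingertips; this is the grasp point; z points along the fingers, y is the line along which they close (so a half turn about z gives the same grasp; the last joint's range is limited). The gripper opens to 85 mm and grips with 20 to 120 N. Pads are 22 mm wide; open, the fingers measure 114 mm over their backs; the gripper's body (76 mm by 85 mm) begins 54 mm behind the grasp point. The pads swing forward as they close: fully open they stand 13 mm farther back than shut.
Start: joints at [1.105, 0.241, 0.005, 1.335, 0, 1.571], TCP at [224.567, 446.732, 250.006] pointing down, gripper open.
Joint ranges: [-2.72, 2.72], [-1.05, 1.87], [-1.09, 1.28], [-1.99, 2.15], [-1.42, 1.44], [-3.14, 3.14]. Speed limits (rad/s): [2.79, 2.79, 3.14, 3.14, 3.14, 3.14].

### API

Orientations are given as a rotation vector (axis times angle).
In Python, from bench import arm gives the robot as it stands.
- The arm moves only by the tool play_rows, never from a script. Its argument "series" is a list of rows, each a list of 3 entries, a list of its own where there are three numbers: the finger opening in cm, from 0 to 8.54, then the shift along the world's x, y, z in cm, then the turn about the world's z in rad. In form: [[fingers, [x, y, z], yaw], ...]. A call has 1 to 12 rows; each row shifts and turns the commanded pose from where the row before left it; what a row does not reach is not made up. A row lasts 1/12 s, in which the tool goes at most 41.7 mm and 7.16 degrees, less where a joint would pass 70% of its speed; a pose out of reach is approached as far as the arm can. A call with a gripper value outside its range is refused whole. The fingers move at their own pace and stop on an object; the grip force is fixed at half the most. Time passes only in rows, so rows that do not move let the fingers close. It gives the time, the measured TCP pose, the force, the opening and the grip force at its end, in the units of the state.
- arm.sense(): the state, without advancing time (a new reading comes with each control period).
- arm.snapshot(name): name is "scene" or "side" or "wrist"; returns the picture (420x560x3 uint8, red, green, blue); there is no depth.
- arm.calibration(name): a dict with "fx", "fy", "cx", "cy" (pixels), "dist" ([k1, k2, p1, p2, k3] as OpenCV has them; the pictures are not rectified), "extrinsics" (4x4, takes a point from camera to world coordinates). Camera axes: x right, y up, looking along -z (the intrinsics and any distortion apply to the point x, -y, -z); pixel columns grow to the right and rows downward; lengths in mm; the calibration is good to about 2 mm. A picture is of the moment at which its call begins: read the wrist's pose just before it. calibration takes no time and is no camera call; for the wrist camera it gives the pose at the moment of the call.
- arm.job_done(): hands the job in; it is judged then, once.
The state is a dict: "time_s": time; "joints": joint angles; "joint_velocities": joint speeds; "tau": joint torques, N m; "ee_pos": TCP position; "tcp_rot": TCP orientation; "force": force on the tool from outside, world axes, zero at the start; "moment": the same for the moment, N m; "width": opening from 0.0 (shut) to 1.0 (fully open); "gripper_force": force on a finger pad.
Only numpy, scipy, OpenCV 4.12 (cv2) and the standard library are available. Lean on these libraries where they do the work, as an engineer would, in place of code of your own. Each camera call takes 0.05 s, during which the arm holds its last target. There are 200 camera calls.

### The job

Clear the kitchen counter by sorting what is standing about: the two glass spice jars go into the wooden caddy, each in the bay that fits it (big jar in the wide bay, small jar in the narrow one), both wooden napkin rings side by side in the long steel tray, and the pepper mill in the middle of the round blue dish. Set each one down gently, upright and flat on the floor of its place, let go of everything, and leave the drinking glass and the ramekin standing where they are.

Things in the scene. Friction and masses are not known exactly. Their poses are not given: they have to be found in the camera images.
- big_jar: Big spice jar, upright cylinder of amber glass with a steel screw cap of the same diameter: 54 mm diameter, 95 mm tall, about 220 g. Origin at the centre of its underside, z up; round, so its yaw is of no matter. Grip it across the diameter, e.g. 60 mm above its underside.
- small_jar: Small spice jar, same make: 34 mm diameter, 80 mm tall, about 90 g. Origin at the centre of its underside, z up; round. Grip it e.g. 55 mm above its underside.
- ring_a: Napkin ring, a short wooden tube standing on its end: outside diameter 48 mm, inside 37 mm, 40 mm tall, 30 g. Origin at the centre of its underside, z up; round. Grip it across the outside, e.g. with the TCP 31 mm above its underside so that the fingertips stay above the tray's rim. Identical to ring_b.
- ring_b: The other napkin ring, identical to ring_a: standing wooden tube, outside diameter 48 mm, inside 37 mm, 40 mm tall, 30 g. Origin at the centre of its underside, z up; round.
- mill: Pepper mill of dark turned wood, 105 mm tall, about 180 g: foot 52 mm diameter up to 28 mm, tapering to a straight stem 36 mm in diameter from 44 to 93 mm (thin steel band round it), and a steel knob of 18 mm diameter on top. Origin at the centre of its underside, z up; round. Grip the stem, e.g. 68 mm above its underside.
- caddy: Spice caddy of pale wood, fixed to the counter: open box 139 mm (its x) by 82 mm (its y), 30 mm high, walls 5 mm, floor 5 mm thick, one divider across. Origin at the centre of its underside. The wide bay (72 x 72 mm inside) is centred at x = -28.5 mm, y = 0 in its frame, the narrow bay (52 mm in x, 72 mm in y) at x = +38.5 mm, y = 0. It may stand at any yaw.
- ring_tray: Napkin-ring tray, fixed to the counter: open steel tray without divider, 144 mm (its x) by 84 mm (its y), 12 mm high, walls and floor 5 mm. Origin at the centre of its underside. Two rings stand in it side by side along x, e.g. at x = -33 and +33 mm, y = 0. It may stand at any yaw.
- dish: Round blue-glazed ceramic dish, fixed to the counter: 104 mm across its rim, 13 mm high, floor 5 mm thick and flat for about 78 mm across, sloping rim. Origin at the centre of its underside.
- tumbler: Bystander: empty clear drinking glass, 66 mm across, 85 mm tall, standing among the things. Origin at the centre of its underside, z up; leave it alone.
- ramekin: Bystander: empty white ceramic ramekin, 76 mm across, 45 mm tall, standing among the things. Origin at the centre of its underside, z up; leave it alone. (Toaster, kettle, fruit bowl, crock, knife block and board stand at the counter's back and sides, more than 0.70 m from the base axis or outside 50 degrees either side of ahead, up to 0.31 m high.)

How it is judged (in metres and radians):
At the end, for the whole second after the job is handed in: Big jar within 12 mm of the wide bay's centre, small jar in the narrow bay (12 mm along, 22 mm across), both rings in the tray (centres 48 mm along, 18 mm across), mill within 20 mm of the dish's centre; all flat on the floors (underside below 9 mm), upright to 0.1 rad, at rest, released (x of big_jar in the frame of caddy between -0.0405 and -0.0165 m and y of big_jar in the frame of caddy between -0.012 and 0.012 m and z of each of big_jar, small_jar in the frame of caddy below 0.009 m and x of small_jar in the frame of caddy between 0.0265 and 0.0505 m and y of small_jar in the frame of caddy between -0.022 and 0.022 m and x of ring_a in the frame of ring_tray between -0.048 and 0.048 m and y of ring_a in the frame of ring_tray between -0.018 and 0.018 m and z of each of ring_a, ring_b in the frame of ring_tray below 0.009 m and x of ring_b in the frame of ring_tray between -0.048 and 0.048 m and y of ring_b in the frame of ring_tray between -0.018 and 0.018 m and horizontal distance between mill and dish below 0.02 m and z of mill in the frame of dish below 0.009 m and angle between each of big_jar, small_jar, ring_a, ring_b, mill's own z axis and vertical below 0.1 rad and linear speed of each of big_jar, small_jar, ring_a, ring_b, mill below 0.02 m/s); the robot touches nothing.
It fails at once if the drinking glass or the ramekin is shifted by more than 25 mm or tipped by more than 0.4 rad (distance of any of tumbler, ramekin from where it was at the start of the episode above 0.025 m or angle between any of tumbler, ramekin's own z axis and vertical above 0.4 rad).
It fails at once if a jar is dropped or rammed into the caddy, or the mill into the dish (more than 60 N) (contact force between any of big_jar, small_jar and caddy above 60 N or contact force between mill and dish above 60 N).
It also fails if it takes over 134 s, if anything falls off the work surface, if the arm or the gripper's body presses on something with over 40 N, if the wrist force passes 120 N, or if a joint passes its speed limit or range.

## Working session

There is one attempt and no reset: what is moved stays moved. The work goes in short steps, Python scripts to look and compute and a tool call to move; the robot and the scene stay as the last step left them, time stands still between calls to the robot, and variables do not carry over. Pictures are saved under pics/ and viewed, at most 14 in all, crops included, and the job is handed in when it is done.

Besides the shell and the picture viewer there is one more tool, called after "Call:" as name(argument=value, ...), one argument or row to a line, values as JSON. play_rows: Moves the arm, as the interface text tells. Its arguments: {"type":"object","properties":{"series":{"type":"array","items":{"type":"array"}}},"required":["series"]}

```bash
mkdir -p pics; ls; python3 - <<'E'
from bench import arm
import cv2, numpy as np
s=arm.sense();print({k:np.round(v,3).tolist() for k,v in s.items()})
for n in("scene","side","wrist"):
    c=arm.calibration(n);print(n,c["fx"],c["fy"],c["cx"],c["cy"],c["dist"],np.round(c["extrinsics"],3).tolist())
    cv2.imwrite(f"pics/{n}0.png",arm.snapshot(n)[...,::-1])
E
```

```text
pics
{'time_s': 0.0, 'joints': [1.105, 0.241, 0.004, 1.335, -0.0, 1.571], 'joint_velocities': [-0.0, -0.001, -0.001, 0.0, -0.001, 0.001], 'tau': [0.001, -37.232, 25.241, 0.017, 0.0, 0.0], 'ee_pos': [224.309, 446.212, 249.124], 'tcp_rot': [-0.725, -3.056, 0.003], 'force': [-0.306, -0.542, 0.86], 'moment': [-0.012, -0.022, 0.048], 'gripper_force': 0.0, 'width': 0.999}
scene 465.6130046656223 465.6130046656223 273.4310227121683 199.0912562883778 [-0.10706066  0.          0.          0.          0.        ] [[0.071, -0.755, 0.652, 1321.004], [0.997, 0.047, -0.055, -61.871], [0.011, 0.654, 0.756, 992.48], [0.0, 0.0, 0.0, 1.0]]
side 476.7554156816727 476.7554156816727 289.680276789827 210.77006446330458 [-0.10151648  0.          0.          0.          0.        ] [[0.771, 0.397, -0.498, -20.373], [-0.637, 0.459, -0.619, -653.119], [-0.018, 0.794, 0.607, 690.437], [0.0, 0.0, 0.0, 1.0]]
wrist 327.89143240585844 327.89143240585844 281.66302403381394 210.626350095609 [-0.06562221  0.          0.          0.          0.        ] [[0.449, -0.863, -0.23, 166.108], [0.893, 0.434, 0.118, 475.965], [-0.002, -0.258, 0.966, 373.436], [0.0, 0.0, 0.0, 1.0]]
```

View pics/scene0.png

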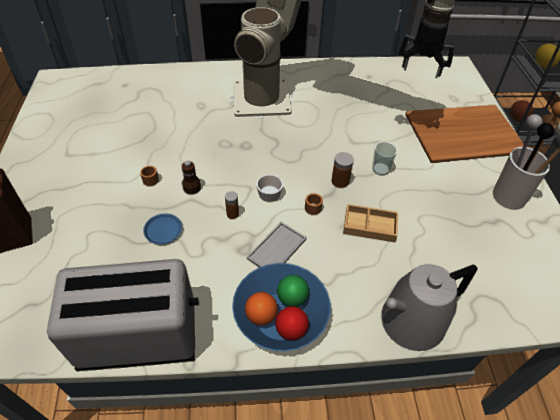

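View pics/side0.png

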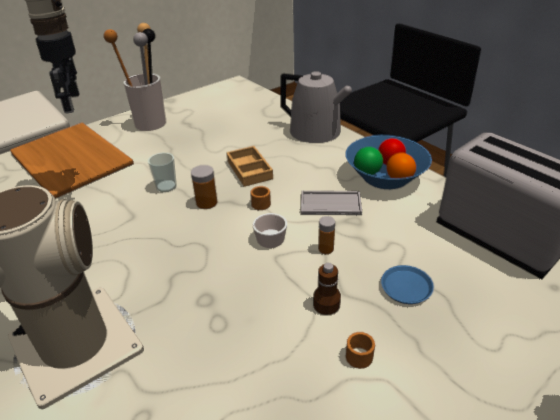

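```bash
cat > h.py <<'E'
import cv2, numpy as np
def ray(c,uv):
    K=np.array([[c["fx"],0,c["cx"]],[0,c["fy"],c["cy"]],[0,0,1.]])
    p=cv2.undistortPoints(np.array(uv,float).reshape(-1,1,2),K,np.array(c["dist"],float)).reshape(-1,2)
    E=np.array(c["extrinsics"]);d=np.c_[p[:,0],-p[:,1],-np.ones(len(p))]@E[:3,:3].T
    return E[:3,3],d/np.linalg.norm(d,axis=1,keepdims=True)
def onz(c,uv,z):
    o,d=ray(c,uv);return (o+d*((z-o[2])/d[:,2])[:,None])[:,:2]
def tri(obs):
    A=np.zeros((3,3));b=np.zeros(3)
    for c,uv in obs:
        o,d=ray(c,[uv]);P=np.eye(3)-np.outer(d[0],d[0]);A+=P;b+=P@o
    X=np.linalg.solve(A,b)
    return X,[round(float(np.linalg.norm(np.cross(X-ray(c,[uv])[0],ray(c,[uv])[1][0]))),1) for c,uv in obs]
def mask(im,lo=90):
    h=cv2.cvtColor(im,cv2.COLOR_RGB2HSV);return ((h[...,1]>lo)).astype(np.uint8)
E
python3 - <<'E'
import sys;sys.path.insert(0,'.')
from h import *
from bench import arm
S={'ringL':((149,177),(361,356)),'mill':((191,182),(327,298)),'small':((232,211),(327,240)),'big':((342,176),(204,190)),'ringR':((314,208),(261,203)),'caddy':((371,236),(250,160)),'dish':((163,229),(407,286))}
C={};I={}
for n,i in(("scene",0),("side",1)):
    C[n]=arm.calibration(n);I[n]=cv2.imread(f"pics/{n}0.png")[...,::-1].copy()
    m=mask(I[n]);k,lab,st,ce=cv2.connectedComponentsWithStats(m,connectivity=4)
    for o in S:
        u,v=S[o][i];w=lab[v-3:v+4,u-3:u+4];w=w[w>0]
        l=np.bincount(w).argmax() if len(w) else 0
        print(n,o,st[l].tolist() if l else None,ce[l].round(1) if l else I[n][v,u])
    im=I[n].copy();cs,_=cv2.findContours(m,cv2.RETR_LIST,cv2.CHAIN_APPROX_NONE)
    x,y,w,hh,f=(130,130,280,150,2.8) if i==0 else (140,140,300,230,2.6)
    cv2.imwrite(f"pics/{n}z.png",cv2.resize(im[y:y+hh,x:x+w,::-1],None,fx=f,fy=f,interpolation=cv2.INTER_CUBIC))
E
```

```text
scene ringL [140, 166, 18, 20, 282] [149.1 175.3]
scene mill [183, 173, 17, 21, 265] [191.  184.1]
scene small [226, 202, 13, 17, 170] [232.  210.2]
scene big [332, 164, 20, 24, 321] [340.5 176.6]
scene ringR [305, 193, 18, 22, 304] [313.2 203.5]
scene caddy [343, 204, 55, 38, 1572] [370.9 222.7]
scene dish [144, 214, 38, 30, 885] [162.4 228.5]
side ringL [346, 332, 29, 36, 833] [359.7 349.4]
side mill [314, 284, 26, 30, 636] [326.4 299.4]
side small [319, 230, 16, 24, 330] [326.  241.4]
side big [193, 178, 24, 31, 559] [205.  193.9]
side ringR [250, 186, 21, 24, 412] [260.2 197.4]
side caddy [227, 146, 46, 40, 1216] [249.5 165.6]
side dish [382, 266, 51, 38, 1501] [406.8 284.2]
```

View pics/scenez.png

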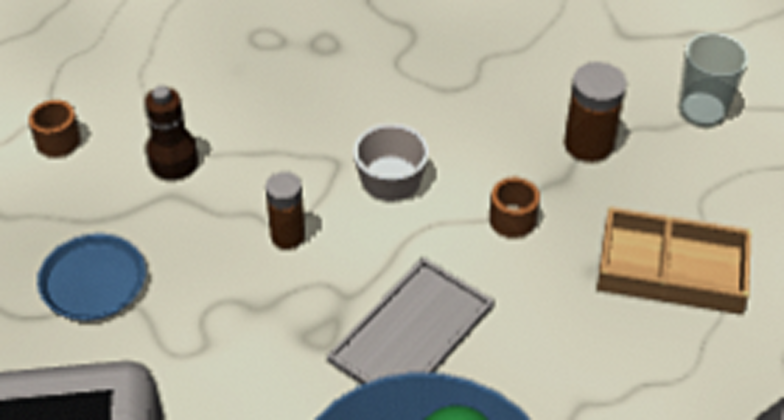

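View pics/sidez.png

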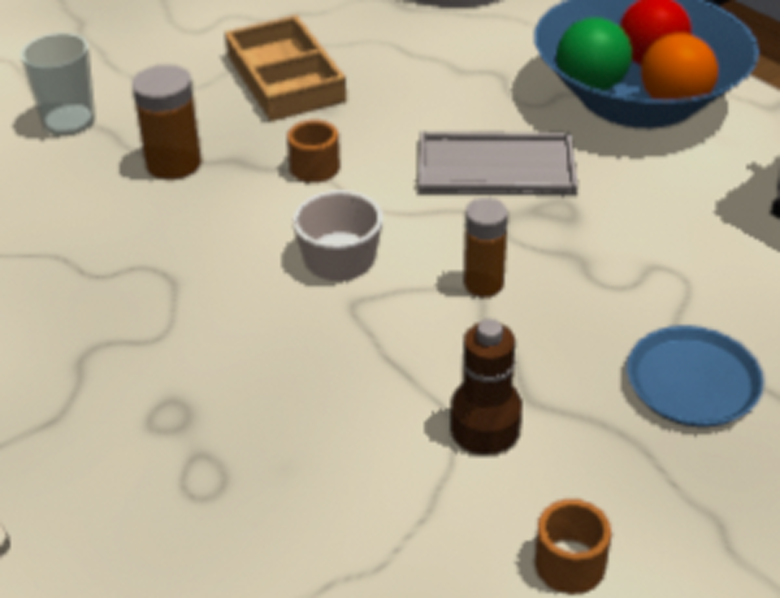

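```bash
python3 - <<'E'
import sys;sys.path.insert(0,'.')
from h import *
from bench import arm
a,b=arm.calibration("scene"),arm.calibration("side")
F={'big':((599,80),(164,80)),'small':((284,185),(487,214)),'knob':((162,93),(490,329)),'ringR':((515,193),(314,135)),'ringL':((53,115),(573,525)),'ramekin':((392,148),(337,216)),'tumbler':((715,52),(57,50)),
'cadFL':((608,212),(265,109)),'cadFR':((749,230),(226,38)),'cadB':((600,279),(345,93)),'cadNR':((748,298),(297,18)),
'tr1':((424,261),(417,187)),'tr2':((493,301),(419,134)),'tr3':((330,357),(577,187)),'dish':((93,277),(694,376))}
for n,(p,q) in F.items():
    p=[130+(p[0]+.5)/2.8-.5,130+(p[1]+.5)/2.8-.5];q=[140+(q[0]+.5)/2.6-.5,140+(q[1]+.5)/2.6-.5]
    X,e=tri([(a,p),(b,q)]);print(n,X.round(1),e)
E
```

```text
big [411.8 207.1  96.2] [1.2, 1.2]
small [ 515.  -106.    78.1] [1.4, 1.4]
knob [ 410.  -221.2  102.7] [0.7, 0.7]
ringR [506.9 114.7  41.1] [1.7, 1.7]
ringL [ 372.1 -342.3   41.7] [0.5, 0.5]
ramekin [ 4.459e+02 -1.000e-01  4.770e+01] [1.1, 1.1]
tumbler [368.9 336.6  86.9] [1.8, 1.8]
cadFL [516.2 208.2  17.7] [0.8, 0.8]
cadFR [555.8 338.1  26. ] [2.4, 2.4]
cadB [596.  185.8  14.1] [2.4, 2.4]
cadNR [635.6 318.1  27.2] [0.9, 0.9]
tr1 [556.1  24.8   7.1] [0.6, 0.6]
tr2 [609.5  84.7   9.5] [0.2, 0.2]
tr3 [662.9 -70.2   9.4] [0.9, 0.9]
dish [ 559.2 -291.1   10.1] [0.7, 0.7]
```

Call:
play_rows(
  series=[
    [8.5,[1.6,-2.0,0],-0.117],
    [8.5,[1.6,-2.0,0],-0.117],
    [8.5,[1.6,-2.0,0],-0.117],
    [8.5,[1.6,-2.0,0],-0.117],
    [8.5,[1.6,-2.0,0],-0.117],
    [8.5,[1.6,-2.0,0],-0.117],
    [8.5,[1.6,-2.0,0],-0.117],
    [8.5,[1.6,-2.0,0],-0.117],
    [8.5,[1.6,-2.0,0],-0.117],
    [8.5,[1.6,-2.0,0],-0.117],
    [8.5,[1.6,-2.0,0],-0.117],
    [8.5,[1.1,-1.9,0],-0.117],
  ],
)

```text
time_s: 1.15
ee_pos: [412.6, 206.5, 249.7]
tcp_rot: [2.533, 1.858, -0.0]
force: [0.8, -0.2, -0.7]
width: 0.996
gripper_force: 0.0
```

Call:
play_rows(
  series=[
    [8.5,[0,0,0],0],
    [8.5,[0,0,0],0],
    [8.5,[0,0,0],0],
  ],
)

```text
time_s: 1.4
ee_pos: [411.2, 207.9, 249.8]
tcp_rot: [-2.526, -1.867, 0.001]
force: [-0.2, 1.5, -0.2]
width: 0.997
gripper_force: 0.0
```

```bash
python3 - <<'E'
from bench import arm
import cv2, numpy as np, pickle
s=arm.sense();c=arm.calibration("wrist");im=arm.snapshot("wrist")
print(s["time_s"],s["ee_pos"],s["tcp_rot"],s["joints"],c["extrinsics"])
cv2.imwrite("pics/w1.png",im[...,::-1]);pickle.dump(c,open("w1.pkl","wb"))
E
```

```text
1.4 [411.21372368 207.90057115 249.80372244] [-2.52593390e+00 -1.86697205e+00  8.13070919e-04] [ 4.67797082e-01  1.63623140e-01 -9.24803509e-02  1.31530147e+00
  4.90039834e-04  2.33638471e+00] [[ 9.55894292e-01  2.83442367e-01  7.69839383e-02  4.30399200e+02]
 [-2.93708583e-01  9.23512201e-01  2.46699174e-01  2.70437517e+02]
 [-1.17060847e-03 -2.58429176e-01  9.66029498e-01  3.74009821e+02]
 [ 0.00000000e+00  0.00000000e+00  0.00000000e+00  1.00000000e+00]]
```

View pics/w1.png

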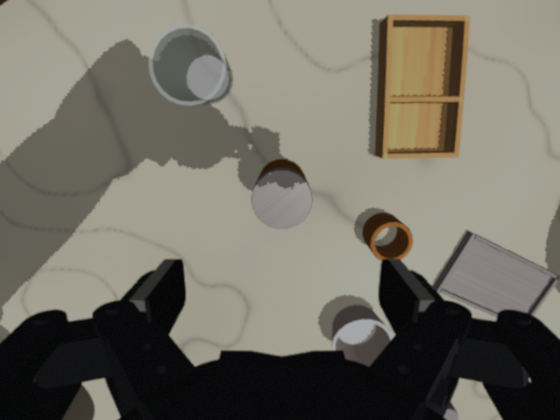

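```bash
python3 - <<'E'
import sys;sys.path.insert(0,'.')
from h import *
import pickle
c=pickle.load(open("w1.pkl","rb"));im=cv2.imread("pics/w1.png")
print('jar',onz(c,[(282,199)],95),'ring',onz(c,[(391,241)],40))
q=onz(c,[(387,21),(468,16),(461,153),(384,153)],30);print(q.round(1),np.linalg.norm(np.diff(q,axis=0),axis=1),q.mean(0))
print('divider',onz(c,[(388,99.5),(463,99.5)],30))
q=onz(c,[(471,233),(553,274),(438,288)],12);print(q.round(1),np.linalg.norm(np.diff(q,axis=0),axis=1))
a=im[8:168,365:480];b=im[222:325,430:560]
cv2.imwrite("pics/w1z.png",np.hstack([cv2.resize(a,(403,560),interpolation=2),cv2.resize(b,(390,309),interpolation=2) if 0 else cv2.copyMakeBorder(cv2.resize(b,(390,309),interpolation=2),0,251,0,0,0)]))
E
```

```text
jar [[411.53035385 209.1384262 ]] ring [[507.62390448 117.42784064]]
[[555.9 334. ]
 [635.1 317.5]
 [603.2 187.3]
 [523.6 210.8]] [ 80.85334158 134.05590977  83.03347127] [579.44438903 262.36871641]
divider [[539.67051957 262.06889942]
 [614.81135252 240.62409422]]
[[609.1  85.4]
 [707.7  -3.4]
 [558.3  25.6]] [132.71330159 152.16649109]
```

View pics/w1z.png

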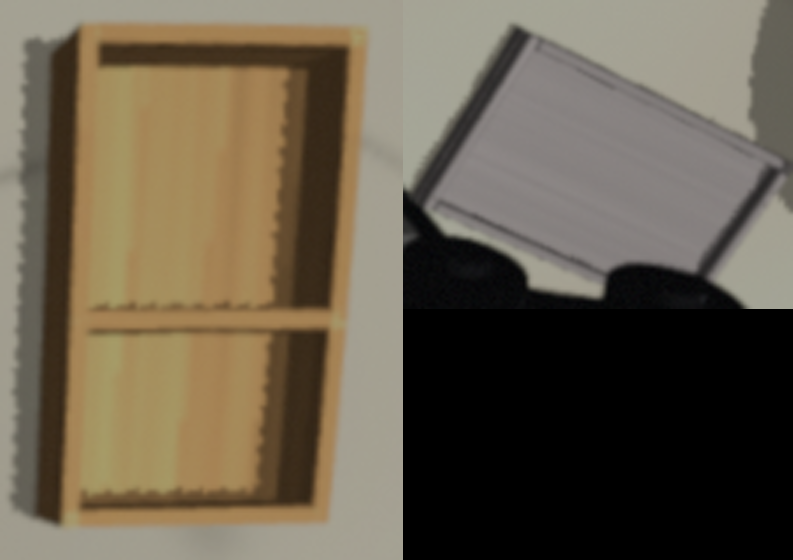

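```bash
python3 - <<'E'
import sys;sys.path.insert(0,'.')
from h import *
import pickle
c=pickle.load(open("w1.pkl","rb"))
f=lambda L,s,x,y:[(x+(u+.5)/s-.5,y+(v+.5)/s-.5) for u,v in L]
q=onz(c,f([(79,24),(367,29),(326,521),(62,523)],3.504,365,8),30);print(q.round(1),np.linalg.norm(np.diff(q,axis=0),axis=1),q.mean(0))
ax=q[3]+q[2]-q[0]-q[1];ax/=np.linalg.norm(ax);m=q.mean(0);print('yaw',np.arctan2(ax[1],ax[0]),'wide',m-28.5*ax,'narrow',m+38.5*ax)
d=onz(c,f([(79,319),(343,321)],3.504,365,8),30);print('div at',(d-m)@ax,'expect 10')
q=onz(c,f([(127,36),(385,165),(25,203)],3,430,222),12);print(q.round(1),np.linalg.norm(q-q[0],axis=1),(q[1]+q[2])/2)
E
```

```text
[[557.5 339.6]
 [636.5 317.2]
 [599.1 184.8]
 [521.  207.3]] [ 82.06810168 137.56432814  81.29475151] [578.51362089 262.23874247]
yaw -1.8430815425869658 wide [586.17821603 289.68876945] narrow [568.15969413 225.15712707]
div at [ 9.80389597 10.81206996] expect 10
[[610.2  84.2]
 [714.3  -9.6]
 [558.   23.7]] [  0.         140.17327101  79.86305749] [636.16460138   7.05388669]
```

Call:
play_rows(
  series=[
    [8.5,[0,0.1,-2.5],0],
    [8.5,[0,0,-2.5],0],
    [8.5,[0,0,-2.5],0],
    [8.5,[0,0,-2.5],0],
    [8.5,[0,0,-2.5],0],
    [8.5,[0,0,-2.5],0],
    [8.5,[0,0,-2.0],0],
    [8.5,[0,0,-1.5],0],
    [8.5,[0,0,-0.5],0],
    [6,[0,0,0],0],
    [4.5,[0,0,0],0],
    [4.5,[0,0,0],0],
  ],
)

```text
time_s: 2.45
ee_pos: [412.1, 209.7, 61.3]
tcp_rot: [-2.526, -1.867, -0.003]
force: [-1.2, 1.1, 4.5]
width: 0.618
gripper_force: 62.1
```

Call:
play_rows(
  series=[
    [4.5,[0,0,0],0],
    [4.5,[0,0,0],0],
    [4.5,[0,0,0],0],
    [4.5,[0,0,0],0],
    [4.5,[0,0,0.5],0],
    [4.5,[0,0,1],0],
    [4.5,[0,0,1.5],0],
    [4.5,[0,0,1.5],0],
    [4.5,[0,0,1.5],0],
    [4.5,[0,0,0],0],
  ],
)

```text
time_s: 3.28
ee_pos: [413.4, 209.3, 122.7]
tcp_rot: [2.527, 1.865, 0.008]
force: [0.8, 0.6, -1.9]
width: 0.617
gripper_force: 63.2
```

Call:
play_rows(
  series=[
    [4.5,[1,0.5,0],0.006],
    [4.5,[2,0.9,0],0.006],
    [4.5,[2.2,1,0],0.006],
    [4.5,[2.3,1.1,0],0.006],
    [4.5,[2.3,1.1,0],0],
    [4.5,[2.3,1.1,0],0],
    [4.5,[2.2,1.0,0],0],
    [4.5,[2,0.9,0],0],
    [4.5,[1,0.4,0],0],
    [4.5,[0,0,0],0],
    [4.5,[0,0,0],0],
    [4.5,[0,0,0],0],
  ],
)

```text
time_s: 4.28
ee_pos: [583.4, 288.0, 118.7]
tcp_rot: [-2.505, -1.896, 0.005]
force: [-0.2, -0.2, -2.8]
width: 0.615
gripper_force: 63.4
```

Call:
play_rows(
  series=[
    [4.5,[0,0,-1],0],
    [4.5,[0,0,-1],0],
    [4.5,[0,0,-0.9],0],
    [4.5,[0,0,-0.8],0],
    [4.5,[0,0,-0.6],0],
    [4.5,[0,0,-0.4],0],
    [4.5,[0,0,-0.3],0],
    [4.5,[0,0,-0.2],0],
    [4.5,[0,0,0],0],
    [4.5,[0,0,0],0],
    [4.5,[0,0,0],0],
  ],
)

```text
time_s: 5.2
ee_pos: [584.9, 288.9, 68.5]
tcp_rot: [2.505, 1.896, 0.002]
force: [-0.1, 0.6, -1.9]
width: 0.616
gripper_force: 63.4
```

Call:
play_rows(
  series=[
    [4.5,[0.1,0.1,-0.1],0],
    [4.5,[0,0,0],0],
    [4.5,[0,0,-0.1],0],
    [4.5,[0,0,0],0],
    [4.5,[0,0,0],0],
  ],
)

```text
time_s: 5.62
ee_pos: [585.9, 289.9, 66.5]
tcp_rot: [2.505, 1.896, 0.001]
force: [0.6, 0.6, 0.1]
width: 0.616
gripper_force: 63.4
```

Call:
play_rows(
  series=[
    [4.5,[0,0,-0.05],0],
    [4.5,[0,0,0],0],
    [4.5,[0,0,0],0],
  ],
)

```text
time_s: 5.87
ee_pos: [585.9, 290.0, 66.4]
tcp_rot: [2.505, 1.896, 0.002]
force: [-0.8, -0.0, 4.4]
width: 0.619
gripper_force: 63.7
```

Call:
play_rows(
  series=[
    [6,[0,0,0],0],
    [7,[0,0,0],0],
    [8,[0,0,0],0],
    [8.5,[0,0,0],0],
    [8.5,[0,0,1.5],0],
    [8.5,[0,0,2.5],0],
    [8.5,[0,0,3],0],
    [8.5,[0,0,3],0],
    [8.5,[0,-1,3],0],
    [8.5,[-0.5,-3,3],0],
    [8.5,[-0.6,-3.2,2.2],0],
    [8.5,[-0.7,-3.3,0],0],
  ],
)

```text
time_s: 6.87
ee_pos: [570.0, 185.8, 252.6]
tcp_rot: [2.501, 1.896, 0.016]
force: [0.1, -0.5, 0.2]
width: 0.995
gripper_force: 0.0
```

Call:
play_rows(
  series=[
    [8.5,[-0.7,-3.4,0],0],
    [8.5,[-0.7,-3.4,0],0],
    [8.5,[-0.7,-3.4,0],0],
    [8.5,[-0.7,-3.4,0],0],
    [8.5,[-0.7,-3.4,0],0],
    [8.5,[-0.7,-3.4,0],0],
    [8.5,[-0.6,-3.2,0],0],
    [8.5,[-0.3,-3,0],0],
    [8.5,[-0.2,-1.9,0],0],
    [8.5,[0,0,0],0],
    [8.5,[0,0,0],0],
    [8.5,[0,0,0],0],
  ],
)

```text
time_s: 7.87
ee_pos: [514.7, -99.2, 246.7]
tcp_rot: [-2.505, -1.896, -0.0]
force: [0.1, 0.0, 0.1]
width: 0.997
gripper_force: 0.0
```

```bash
python3 - <<'E'
from bench import arm
import cv2, numpy as np, pickle
s=arm.sense();c=arm.calibration("wrist");im=arm.snapshot("wrist")
print(s["time_s"],s["ee_pos"],s["tcp_rot"])
cv2.imwrite("pics/w2.png",im[...,::-1]);pickle.dump(c,open("w2.pkl","wb"))
E
```

```text
7.8667 [514.67899699 -99.17800439 246.66822697] [-2.50463483e+00 -1.89558600e+00 -3.08728626e-04]
```

View pics/w2.png

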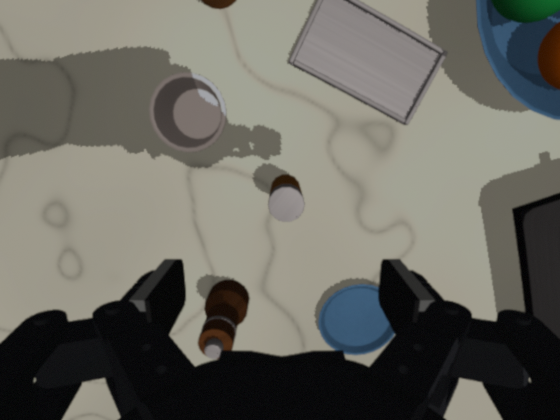

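```bash
python3 - <<'E'
import sys;sys.path.insert(0,'.')
from h import *
import pickle
c=pickle.load(open("w2.pkl","rb"));im=cv2.imread("pics/w2.png")[...,::-1]
s=arm=None
print('jar',onz(c,[(287,204)],80),'knob',onz(c,[(213,350)],105))
q=onz(c,[(445,52),(406,122),(290,62)],12);print('tray',q.round(1),np.linalg.norm(q-q[1],axis=1),(q[0]+q[2])/2)
h=cv2.cvtColor(im,cv2.COLOR_RGB2HSV);m=((h[...,1]>90)&(h[...,0]>90)&(h[...,0]<125)).astype(np.uint8);m[:,460:]=0;m[:270]=0
cs=max(cv2.findContours(m,0,1)[0],key=cv2.contourArea);print('dish px',cv2.boundingRect(cs),cv2.fitEllipse(cs))
P=onz(c,cs.reshape(-1,2),10);print(P.min(0),P.max(0),cv2.minEnclosingCircle(P.astype(np.float32)))
# two-wrist/scene check
import bench
a=bench.arm.calibration("scene");print('jar tri',tri([(a,(130+284.5/2.8-.5,130+185.5/2.8-.5)),(c,(287,204))]))
E
```

```text
jar [[ 517.47913957 -106.22401734]] knob [[ 411.46260038 -220.29472196]]
tray [[714.8 -10.9]
 [661.  -70. ]
 [557.1  20.8]] [ 79.96910078   0.         137.97316956] [635.97064784   4.95986099]
dish px (319, 285, 78, 69) ((355.71502685546875, 319.9413146972656), (69.08758544921875, 72.5657730102539), 90.22624206542969)
[ 509.66775997 -343.8073085 ] [ 604.04223269 -243.31950081] ((560.3401489257812, -295.03070068359375), 52.03494644165039)
jar tri (array([ 517.71973312, -105.13419762,   82.60404662]), [0.5, 0.5])
```

Call:
play_rows(
  series=[
    [8.5,[0.25,-0.7,-2.5],0],
    [8.5,[0,0,-2.5],0],
    [8.5,[0,0,-2.5],0],
    [8.5,[0,0,-2.5],0],
    [8.5,[0,0,-2.5],0],
    [8.5,[0,0,-2.5],0],
    [8.5,[0,0,-2.0],0],
    [8.5,[0,0,-1.5],0],
    [8.5,[0,0,-0.7],0],
    [6,[0,0,0],0],
    [4,[0,0,0],0],
    [2.5,[0,0,0],0],
  ],
)

```text
time_s: 8.92
ee_pos: [518.3, -106.2, 55.9]
tcp_rot: [2.503, 1.896, 0.002]
force: [-0.6, -0.5, -0.5]
width: 0.599
gripper_force: 0.0
```

Call:
play_rows(
  series=[
    [2.5,[0,0,0],0],
    [2.5,[0,0,0],0],
    [2.5,[0,0,0],0],
    [2.5,[0,0,0],0],
    [2.5,[0,0,0],0],
    [2.5,[0,0,0],0],
  ],
)

```text
time_s: 9.42
ee_pos: [518.1, -106.6, 56.2]
tcp_rot: [2.504, 1.895, 0.003]
force: [-1.0, 1.8, 5.9]
width: 0.385
gripper_force: 59.1
```

Call:
play_rows(
  series=[
    [2.5,[0,0,1],0],
    [2.5,[0,0,2],0],
    [2.5,[0,0,2],0],
    [2.5,[0,0,2],0],
    [2.5,[0,0,2],0],
    [2.5,[0,0,2],0],
    [2.5,[0,0,1],0],
    [2.5,[0,0,0],0],
    [2.5,[0,0,0],0],
  ],
)

```text
time_s: 10.17
ee_pos: [517.3, -106.6, 175.0]
tcp_rot: [2.504, 1.895, 0.001]
force: [-0.2, 0.7, -1.4]
width: 0.381
gripper_force: 59.4
```

Call:
play_rows(
  series=[
    [2.5,[0.2,1.5,0],0],
    [2.5,[0.5,3,0],0],
    [2.5,[0.5,3.4,0],0],
    [2.5,[0.5,3.4,0],0],
    [2.5,[0.5,3.4,0],0],
    [2.5,[0.5,3.4,0],0],
    [2.5,[0.5,3.4,0],0],
    [2.5,[0.5,3.4,0],0],
    [2.5,[0.5,3.4,0],0],
    [2.5,[0.5,3,0],0],
    [2.5,[0.3,1.5,0],0],
    [2.5,[0.1,0.4,0],0],
  ],
)

```text
time_s: 11.17
ee_pos: [567.2, 228.3, 172.1]
tcp_rot: [-2.5, -1.9, 0.005]
force: [0.5, 0.1, -1.1]
width: 0.383
gripper_force: 59.4
```

Call:
play_rows(
  series=[
    [2.5,[0,0,0],0],
    [2.5,[0,0,0],0],
    [2.5,[0,0,-2],0],
    [2.5,[0,0,-2],0],
    [2.5,[0,0,-2],0],
    [2.5,[0,0,-1.5],0],
    [2.5,[0,0,-0.5],0],
    [2.5,[0,0,0],0],
    [2.5,[0,0,0],0],
    [2.5,[0,0,0],0],
  ],
)

```text
time_s: 12.0
ee_pos: [569.2, 225.2, 96.2]
tcp_rot: [2.505, 1.894, 0.003]
force: [-0.6, 0.1, -0.4]
width: 0.382
gripper_force: 59.4
```

Remaining: 96.2 → about 61.2.

Call:
play_rows(
  series=[
    [2.5,[-0.1,0,-0.8],0],
    [2.5,[0,0,-0.8],0],
    [2.5,[0,0,-0.6],0],
    [2.5,[0,0,-0.4],0],
    [2.5,[0,0,-0.3],0],
    [2.5,[0,0,-0.2],0],
    [2.5,[0,0,-0.1],0],
    [2.5,[0,0,0],0],
    [2.5,[0,0,-0.1],0],
    [2.5,[0,0,0],0],
    [2.5,[0,0,0],0],
  ],
)

```text
time_s: 12.92
ee_pos: [567.3, 225.5, 62.0]
tcp_rot: [2.505, 1.896, 0.001]
force: [0.1, -0.8, -0.6]
width: 0.378
gripper_force: 59.4
```

Call:
play_rows(
  series=[
    [2.5,[0,0,-0.1],0],
    [2.5,[0,0,0],0],
    [2.5,[0,0,0],0],
  ],
)

```text
time_s: 13.17
ee_pos: [567.5, 225.6, 61.3]
tcp_rot: [2.505, 1.896, 0.001]
force: [0.1, -0.6, 1.6]
width: 0.382
gripper_force: 59.6
```

Call:
play_rows(
  series=[
    [2.5,[0,0,-0.05],0],
    [2.5,[0,0,0],0],
    [4.5,[0,0,0],0],
    [6,[0,0,0],0],
    [7,[0,0,0],0],
    [7,[0,0,0],0],
    [7,[0,0,2],0],
    [7,[0,0,2.5],0],
    [7,[0,0,2.5],0],
    [7,[0,0,2.5],0],
    [8.5,[0,0,1],0],
  ],
)

```text
time_s: 14.08
ee_pos: [568.9, 226.1, 169.0]
tcp_rot: [2.504, 1.895, 0.009]
force: [1.5, 0.6, 1.3]
width: 0.939
gripper_force: 0.0
```

Call:
play_rows(
  series=[
    [8.5,[-0.6,-1.1,0],0.111],
    [8.5,[-0.6,-1.1,0],0.111],
    [8.5,[-0.6,-1.1,0],0.111],
    [8.5,[-0.6,-1.1,0],0.111],
    [8.5,[-0.6,-1.1,0],0.111],
    [8.5,[-0.6,-1.1,0],0.111],
    [8.5,[-0.6,-1.1,0],0.111],
    [8.5,[-0.6,-1.1,0],0.111],
    [8.5,[-0.6,-1.1,0],0.111],
    [8.5,[-0.6,-1.0,0],0.111],
    [8.5,[0,0,0],0],
    [8.5,[0,0,0],0],
  ],
)

```text
time_s: 15.08
ee_pos: [507.0, 116.2, 164.8]
tcp_rot: [-1.135, -2.929, 0.0]
force: [0.8, 0.0, -0.4]
width: 0.994
gripper_force: 0.0
```

Call:
play_rows(
  series=[
    [8.5,[0,0,-2.5],0],
    [8.5,[0,0,-2.5],0],
    [8.5,[0,0,-2.5],0],
    [8.5,[0,0,-2.5],0],
    [8.5,[0,0,-1.7],0],
    [8.5,[0,0,-1.2],0],
    [8.5,[0,0,-0.5],0],
    [8.5,[0,0,0],0],
    [6,[0,0,0],0],
    [4,[0,0,0],0],
    [4,[0,0,0],0],
    [4,[0,0,0],0],
  ],
)

```text
time_s: 16.08
ee_pos: [508.4, 116.8, 32.9]
tcp_rot: [1.129, 2.929, 0.003]
force: [-0.5, 1.1, 4.0]
width: 0.543
gripper_force: 61.3
```

Call:
play_rows(
  series=[
    [4,[0,0,0],0],
    [4,[0,0,0],0],
    [4,[0,0,1],0],
    [4,[0,0,2],0],
    [4,[0,0,2],0],
    [4,[0,0,2],0],
    [4,[0,0,1],0],
    [4,[0,0,0],0],
    [4,[0,0,0],0],
  ],
)

```text
time_s: 16.83
ee_pos: [507.5, 116.5, 111.7]
tcp_rot: [1.13, 2.93, 0.001]
force: [0.1, -0.4, -0.2]
width: 0.542
gripper_force: 61.5
```

```bash
python3 - <<'E'
import sys;sys.path.insert(0,'.')
from h import *
import pickle,bench
c=pickle.load(open("w2.pkl","rb"));b=bench.arm.calibration("scene");s=bench.arm.calibration("side")
for z in(60,80,100):print(z,'w2',onz(c,[(478,5),(480,20),(488,50)],z).round().tolist(),'scene',onz(b,[(240,285),(260,270),(282,265),(305,270)],z).round().tolist(),'side',onz(s,[(345,158),(352,170)],z).round().tolist())
E
```

```text
60 w2 [[727.0, 18.0], [727.0, 5.0], [730.0, -22.0]] scene [[772.0, -89.0], [734.0, -41.0], [724.0, 11.0], [741.0, 64.0]] side [[743.0, 68.0], [716.0, 17.0]]
80 w2 [[715.0, 14.0], [714.0, 2.0], [717.0, -23.0]] scene [[783.0, -88.0], [747.0, -42.0], [736.0, 10.0], [753.0, 62.0]] side [[719.0, 46.0], [693.0, -4.0]]
100 w2 [[702.0, 11.0], [702.0, -0.0], [705.0, -24.0]] scene [[795.0, -88.0], [759.0, -42.0], [749.0, 8.0], [766.0, 59.0]] side [[695.0, 23.0], [670.0, -26.0]]
```

Call:
play_rows(
  series=[
    [4,[0.8,-0.7,0],0],
    [4,[1.6,-1.4,0],0],
    [4,[2,-1.7,0],0],
    [4,[2,-1.7,0],0],
    [4,[2,-1.7,0],0],
    [4,[2,-1.7,0],0],
    [4,[2,-1.7,0],0],
    [4,[1.8,-1.6,0],0],
    [4,[0.8,-0.8,0],0],
    [4,[0,0,0],0],
    [4,[0,0,0],0],
    [4,[0,0,0],0],
  ],
)

```text
time_s: 17.83
ee_pos: [656.0, -13.3, 109.8]
tcp_rot: [-1.129, -2.929, 0.001]
force: [0.5, -0.3, -0.3]
width: 0.543
gripper_force: 61.5
```

Call:
play_rows(
  series=[
    [4,[0,0,-1],0],
    [4,[0,0,-1.5],0],
    [4,[0,0,-1.5],0],
    [4,[0,0,-1.2],0],
    [4,[0,0,-0.8],0],
    [4,[0,0,-0.4],0],
    [4,[0,0,0],0],
    [4,[0,0,0],0],
    [4,[0,0,0],0],
  ],
)

```text
time_s: 18.58
ee_pos: [657.9, -13.5, 48.2]
tcp_rot: [1.129, 2.93, 0.001]
force: [0.8, -0.4, -0.3]
width: 0.542
gripper_force: 61.5
```

Call:
play_rows(
  series=[
    [4,[0.1,-0.1,-0.4],0],
    [4,[0,0,-0.2],0],
    [4,[0,0,-0.2],0],
    [4,[0,0,0],0],
    [4,[0,0,-0.1],0],
    [4,[0,0,0],0],
    [4,[0,0,-0.1],0],
    [4,[0,0,0],0],
    [4,[0,0,0],0],
  ],
)

```text
time_s: 19.33
ee_pos: [658.2, -14.5, 38.0]
tcp_rot: [1.13, 2.931, 0.0]
force: [-2.4, 0.6, 4.3]
width: 0.543
gripper_force: 61.8
```

Call:
play_rows(
  series=[
    [4,[0,0,-0.05],0],
    [4,[0,0,0],0],
    [4,[0,0,0],0],
  ],
)

```text
time_s: 19.58
ee_pos: [658.2, -14.5, 37.9]
tcp_rot: [1.13, 2.931, 0.0]
force: [-3.8, -1.0, 6.5]
width: 0.542
gripper_force: 62.3
```

Call:
play_rows(
  series=[
    [5,[0,0,0],0],
    [6,[0,0,0],0],
    [6.5,[0,0,0],0],
    [6.5,[0,0,0],0],
    [6.5,[0,0,1.5],0],
    [7,[0,0,3],0],
    [8.5,[0,0,3],0],
    [8.5,[0,0,3.3],0],
    [8.5,[-1,-1.1,3.3],0],
    [8.5,[-2,-2.3,3.3],0],
    [8.5,[-2.2,-2.5,3.3],0],
    [8.5,[-2.2,-2.5,0],0],
  ],
)

```text
time_s: 20.58
ee_pos: [591.0, -94.6, 244.7]
tcp_rot: [1.123, 2.921, 0.004]
force: [1.7, -1.5, 1.5]
width: 0.995
gripper_force: 0.0
```

Call:
play_rows(
  series=[
    [8.5,[-2.2,-2.5,0],0],
    [8.5,[-2.2,-2.5,0],0],
    [8.5,[-2.2,-2.5,0],0],
    [8.5,[-2.2,-2.5,0],0],
    [8.5,[-2.2,-2.5,0],0],
    [8.5,[-2.2,-2.5,0],0],
    [8.5,[-2.2,-2.5,0],0],
    [8.5,[-2.2,-2.5,0],0],
    [8.5,[-2.0,-2.3,0],0],
    [8.5,[-1.7,-2.1,0],0],
    [8.5,[0,0,0],0],
    [8.5,[0,0,0],0],
  ],
)

```text
time_s: 21.58
ee_pos: [374.2, -339.1, 237.6]
tcp_rot: [1.135, 2.929, 0.0]
force: [0.7, 0.9, 0.5]
width: 0.99
gripper_force: 0.0
```

```bash
python3 - <<'E'
from bench import arm
import cv2, numpy as np, pickle
s=arm.sense();c=arm.calibration("wrist");im=arm.snapshot("wrist")
print(s["time_s"],s["ee_pos"],s["tcp_rot"],s["joints"])
cv2.imwrite("pics/w3.png",im[...,::-1]);pickle.dump(c,open("w3.pkl","wb"))
E
```

```text
21.5833 [ 374.20824189 -339.06807009  237.62218635] [1.13459217e+00 2.92942469e+00 3.86308559e-04] [-7.36326561e-01  2.56098453e-01 -7.05539173e-03  1.30761541e+00
  2.73867319e-04  2.70964486e-03]
```

View pics/w3.png

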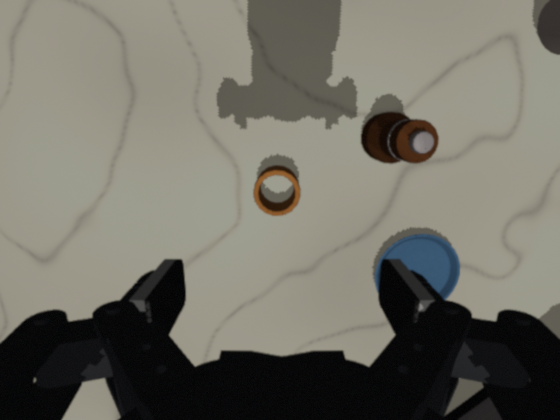

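```bash
python3 - <<'E'
import sys;sys.path.insert(0,'.')
from h import *
import pickle
c=pickle.load(open("w3.pkl","rb"));d=pickle.load(open("w2.pkl","rb"))
print('ring',onz(c,[(277,191.5)],40),'knob',onz(c,[(423,142.5)],105),'dish',onz(c,[(420,276)],13), 'dish edges right/top',onz(c,[(460,270),(418,234)],13))
print('knob tri',tri([(c,(423,142.5)),(d,(213,350))]))
E
```

```text
ring [[ 371.67676443 -342.93322141]] knob [[ 410.24918766 -222.68035482]] dish [[ 563.99493147 -290.77698407]] dish edges right/top [[ 591.0448104  -250.56825562]
 [ 519.50236938 -261.72213309]]
knob tri (array([ 410.7153785 , -221.92724424,  102.91019016]), [0.3, 0.3])
```

Call:
play_rows(
  series=[
    [8.5,[-0.25,-0.35,-2.7],0],
    [8.5,[0,0,-2.7],0],
    [8.5,[0,0,-2.7],0],
    [8.5,[0,0,-2.7],0],
    [8.5,[0,0,-2.7],0],
    [8.5,[0,0,-2.5],0],
    [8.5,[0,0,-2.0],0],
    [8.5,[0,0,-1.5],0],
    [8.5,[0,0,-0.9],0],
    [6,[0,0,0],0],
    [4,[0,0,0],0],
    [4,[0,0,0],0],
  ],
)

```text
time_s: 22.63
ee_pos: [373.6, -341.9, 34.7]
tcp_rot: [1.128, 2.93, -0.001]
force: [-0.9, -0.2, 0.5]
width: 0.601
gripper_force: 0.2
```

Call:
play_rows(
  series=[
    [4,[0,0,0],0],
    [4,[0,0,0],0],
    [4,[0,0,0],0],
  ],
)

```text
time_s: 22.88
ee_pos: [373.9, -342.4, 35.3]
tcp_rot: [1.128, 2.928, -0.001]
force: [0.4, 1.9, 6.6]
width: 0.536
gripper_force: 61.9
```

Call:
play_rows(
  series=[
    [4,[0,0,1],0],
    [4,[0,0,2],0],
    [4,[0,0,3],0],
    [4,[0,0,3],0],
    [4,[0,0,3],0],
    [4,[0,0,2],0],
    [4,[0,0,1],0],
    [4,[0,0,0],0],
    [4,[0,0,0],0],
  ],
)

```text
time_s: 23.63
ee_pos: [372.4, -341.5, 183.6]
tcp_rot: [1.13, 2.931, -0.0]
force: [0.0, 0.5, -0.9]
width: 0.539
gripper_force: 61.5
```

Call:
play_rows(
  series=[
    [4,[1,1.5,0],0],
    [4,[1.8,2.8,0],0],
    [4,[1.9,3.0,0],0],
    [4,[1.9,3.0,0],0],
    [4,[1.9,3.0,0],0],
    [4,[1.9,3.0,0],0],
    [4,[1.9,3.0,0],0],
    [4,[1.9,3.0,0],0],
    [4,[1.9,3.0,0],0],
    [4,[1.9,3.0,0],0],
    [4,[1.9,3.0,0],0],
    [4,[1.9,2.8,0],0],
  ],
)

```text
time_s: 24.63
ee_pos: [589.8, 1.3, 180.8]
tcp_rot: [-1.127, -2.927, 0.003]
force: [1.0, -1.0, -0.5]
width: 0.54
gripper_force: 61.5
```

Call:
play_rows(
  series=[
    [4,[1.3,1.9,0],0],
    [4,[0.8,0.95,0],0],
    [4,[0,0,0],0],
    [4,[0,0,-2],0],
    [4,[0,0,-2],0],
    [4,[0,0,-2],0],
    [4,[0,0,-2],0],
    [4,[0,0,-2],0],
    [4,[0,0,-1.5],0],
    [4,[0,0,-1],0],
    [4,[0,0,0],0],
    [4,[0,0,0],0],
  ],
)

```text
time_s: 25.63
ee_pos: [610.4, 27.4, 57.5]
tcp_rot: [-1.13, -2.929, 0.002]
force: [-0.1, -0.0, -0.4]
width: 0.546
gripper_force: 61.5
```

Call:
play_rows(
  series=[
    [4,[0.1,0,-0.6],0],
    [4,[0,0,-0.4],0],
    [4,[0,0,-0.3],0],
    [4,[0,0,-0.2],0],
    [4,[0,0,-0.1],0],
    [4,[0,0,0],0],
    [4,[0,0,-0.1],0],
    [4,[0,0,0],0],
    [4,[0,0,0],0],
  ],
)

```text
time_s: 26.38
ee_pos: [612.6, 28.0, 41.8]
tcp_rot: [1.13, 2.931, 0.0]
force: [0.1, -0.1, -0.6]
width: 0.539
gripper_force: 61.5
```

Call:
play_rows(
  series=[
    [4,[0,0,-0.05],0],
    [4,[0,0,0],0],
    [4,[0,0,0],0],
  ],
)

```text
time_s: 26.63
ee_pos: [612.6, 27.9, 41.2]
tcp_rot: [1.13, 2.931, -0.0]
force: [-0.2, 0.5, -0.0]
width: 0.542
gripper_force: 61.5
```

Call:
play_rows(
  series=[
    [4,[0,0,-0.1],0],
    [4,[0,0,0],0],
    [4,[0,0,0],0],
  ],
)

```text
time_s: 26.88
ee_pos: [612.7, 28.0, 40.4]
tcp_rot: [1.13, 2.931, 0.0]
force: [-0.2, -0.1, 1.3]
width: 0.536
gripper_force: 61.7
```

Call:
play_rows(
  series=[
    [4,[0,0,-0.05],0],
    [4,[0,0,0],0],
    [4,[0,0,0],0],
  ],
)

```text
time_s: 27.13
ee_pos: [612.7, 28.0, 40.4]
tcp_rot: [1.13, 2.931, 0.0]
force: [-1.0, 0.4, 6.0]
width: 0.54
gripper_force: 62.1
```

Call:
play_rows(
  series=[
    [5,[0,0,0],0],
    [6,[0,0,0],0],
    [6.5,[0,0,0],0],
    [6.5,[0,0,0],0],
    [6.5,[0,0,1.5],0],
    [7,[0,0,3],0],
    [8.5,[0,0,3],0],
    [8.5,[0,0,3],0],
    [8.5,[-1,-1.2,3],0],
    [8.5,[-1.9,-2.4,2.5],0],
    [8.5,[-2.1,-2.6,0],0],
    [8.5,[-2.1,-2.6,0],0],
  ],
)

```text
time_s: 28.13
ee_pos: [542.4, -60.7, 201.9]
tcp_rot: [1.126, 2.928, 0.002]
force: [0.2, -0.4, -0.7]
width: 0.998
gripper_force: 0.0
```

Call:
play_rows(
  series=[
    [8.5,[-2.1,-2.6,0],0],
    [8.5,[-2.1,-2.6,0],0],
    [8.5,[-2.1,-2.6,0],0],
    [8.5,[-2.1,-2.6,0],0],
    [8.5,[-2.1,-2.6,0],0],
    [8.5,[-1.7,-2.1,0],0],
    [8.5,[-0.9,-1.1,0],0],
    [8.5,[0,0,0],0],
    [8.5,[0,0,0],0],
    [8.5,[0,0,0],0],
  ],
)

```text
time_s: 28.97
ee_pos: [411.0, -221.8, 199.7]
tcp_rot: [1.129, 2.931, 0.001]
force: [0.4, 0.2, 0.3]
width: 0.992
gripper_force: 0.0
```

Aligned with the mill; descend to z ≈ 68 and grip.

Call:
play_rows(
  series=[
    [8.5,[0,0,-2],0],
    [8.5,[0,0,-2],0],
    [8.5,[0,0,-2],0],
    [8.5,[0,0,-2],0],
    [8.5,[0,0,-2],0],
    [8.5,[0,0,-1.7],0],
    [8.5,[0,0,-1],0],
    [8.5,[0,0,-0.4],0],
    [8.5,[0,0,0],0],
    [6,[0,0,0],0],
    [4,[0,0,0],0],
    [2.8,[0,0,0],0],
  ],
)

```text
time_s: 29.97
ee_pos: [411.5, -222.3, 69.6]
tcp_rot: [1.129, 2.93, -0.0]
force: [-0.4, -0.2, 0.3]
width: 0.601
gripper_force: 0.0
```

Call:
play_rows(
  series=[
    [2.8,[0,0,0],0],
    [2.8,[0,0,0],0],
    [2.8,[0,0,0],0],
    [2.8,[0,0,0],0],
    [2.8,[0,0,0],0],
    [2.8,[0,0,0],0],
  ],
)

```text
time_s: 30.47
ee_pos: [411.2, -222.5, 69.6]
tcp_rot: [1.13, 2.93, -0.0]
force: [-1.6, 1.0, 6.2]
width: 0.412
gripper_force: 59.8
```

Call:
play_rows(
  series=[
    [2.8,[0,0,1],0],
    [2.8,[0,0,1.5],0],
    [2.8,[0,0,1.5],0],
    [2.8,[0,0,1],0],
    [2.8,[0,0,0],0],
    [2.8,[0,0,0],0],
  ],
)

```text
time_s: 30.97
ee_pos: [410.7, -222.2, 118.7]
tcp_rot: [1.13, 2.931, -0.0]
force: [-0.3, 0.2, -2.0]
width: 0.411
gripper_force: 60.0
```

Call:
play_rows(
  series=[
    [2.8,[0.8,-0.4,0],0],
    [2.8,[1.8,-0.9,0],0],
    [2.8,[2.2,-1,0],0],
    [2.8,[2.2,-1,0],0],
    [2.8,[2.2,-1,0],0],
    [2.8,[2.2,-1,0],0],
    [2.8,[2.0,-1,0],0],
    [2.8,[1.2,-0.6,0],0],
    [2.8,[0.5,-0.2,0],0],
    [2.8,[0,0,0],0],
    [2.8,[0,0,0],0],
    [2.8,[0,0,0],0],
  ],
)

```text
time_s: 31.97
ee_pos: [560.4, -292.5, 117.9]
tcp_rot: [-1.129, -2.929, -0.0]
force: [0.5, 0.0, -2.3]
width: 0.41
gripper_force: 60.0
```

Call:
play_rows(
  series=[
    [2.8,[0,0,-1],0],
    [2.8,[0,0,-1],0],
    [2.8,[0,0,-0.8],0],
    [2.8,[0,0,-0.5],0],
    [2.8,[0,0,-0.3],0],
    [2.8,[0,0,0],0],
    [2.8,[0,0,0],0],
  ],
)

```text
time_s: 32.55
ee_pos: [561.5, -293.1, 82.5]
tcp_rot: [-1.13, -2.931, -0.0]
force: [0.1, -0.5, -1.1]
width: 0.407
gripper_force: 60.0
```

Call:
play_rows(
  series=[
    [2.8,[0,0,-0.3],0],
    [2.8,[0,0,-0.2],0],
    [2.8,[0,0,-0.1],0],
    [2.8,[0,0,0],0],
    [2.8,[0,0,-0.1],0],
    [2.8,[0,0,0],0],
    [2.8,[0,0,0],0],
  ],
)

```text
time_s: 33.13
ee_pos: [561.6, -293.1, 75.7]
tcp_rot: [1.13, 2.931, 0.0]
force: [-0.1, 0.2, -0.6]
width: 0.412
gripper_force: 60.0
```

Call:
play_rows(
  series=[
    [2.8,[0,0,-0.05],0],
    [2.8,[0,0,0],0],
    [2.8,[0,0,0],0],
  ],
)

```text
time_s: 33.38
ee_pos: [561.6, -293.1, 75.2]
tcp_rot: [1.13, 2.931, -0.0]
force: [0.4, 0.2, -2.2]
width: 0.407
gripper_force: 60.0
```

Call:
play_rows(
  series=[
    [2.8,[0,0,-0.05],0],
    [2.8,[0,0,0],0],
    [2.8,[0,0,0],0],
  ],
)

```text
time_s: 33.63
ee_pos: [561.6, -293.1, 74.8]
tcp_rot: [1.13, 2.931, -0.0]
force: [0.7, -1.2, -0.7]
width: 0.408
gripper_force: 60.1
```

Call:
play_rows(
  series=[
    [2.8,[0,0,-0.05],0],
    [2.8,[0,0,0],0],
    [2.8,[0,0,0],0],
  ],
)

```text
time_s: 33.88
ee_pos: [561.7, -293.2, 74.8]
tcp_rot: [1.13, 2.931, -0.0]
force: [-1.1, 0.0, 1.7]
width: 0.41
gripper_force: 60.4
```

Contact; release, rise clear and back off, then check.

Call:
play_rows(
  series=[
    [4,[0,0,0],0],
    [5.5,[0,0,0],0],
    [7,[0,0,0],0],
    [8,[0,0,0],0],
    [8,[0,0,0],0],
    [8,[0,0,1.5],0],
    [8,[0,0,2.5],0],
    [8,[0,0,3],0],
    [8,[0,0,3],0],
    [8,[0,0,3],0],
    [8,[-2,0,3],0],
    [8,[-3,0,1.5],0],
  ],
)

```text
time_s: 34.88
ee_pos: [514.3, -293.6, 252.8]
tcp_rot: [1.124, 2.926, -0.001]
force: [0.3, -0.5, 1.5]
width: 0.935
gripper_force: 0.0
```

Call:
play_rows(
  series=[
    [8,[-3,0,0],0],
    [8,[-3,0,0],0],
    [8,[-3,0,0],0],
    [8,[-3,0,0],0],
    [8,[-3,0,0],0],
    [8,[-3,0,0],0],
    [8,[-1,0,0],0],
    [8,[0,0,0],0],
    [8,[0,0,0],0],
    [8,[0,0,0],0],
  ],
)

```text
time_s: 35.72
ee_pos: [322.7, -293.5, 249.4]
tcp_rot: [1.129, 2.93, -0.0]
force: [0.1, 0.0, 0.2]
width: 0.936
gripper_force: 0.0
```

```bash
python3 - <<'E'
from bench import arm
import cv2, numpy as np
s=arm.sense();print(s["time_s"],s["ee_pos"],s["width"])
a=arm.snapshot("scene")[130:280,130:410,::-1];b=arm.snapshot("side")[140:300,140:450,::-1]
a=cv2.resize(a,(558,299),interpolation=2);b=cv2.resize(b,(558,288),interpolation=2)
cv2.imwrite("pics/end.png",np.vstack([a,b]))
E
```

```text
35.7167 [ 322.70951571 -293.47728734  249.43311818] 0.9356030697850758
```

View pics/end.png

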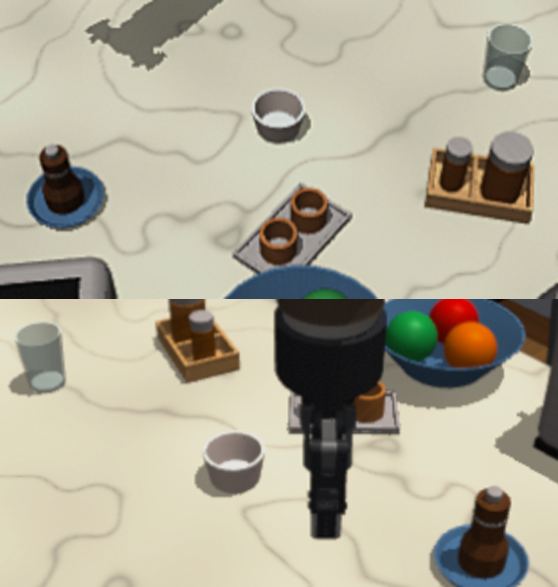

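The final picture shows everything upright in its place: small jar cap (459,147), big jar cap (511,147), rings (310,200) and (279,231), mill knob (52,151). I'll check those numerically, then hand in.

```bash
python3 - <<'E'
import sys;sys.path.insert(0,'.')
from h import *
from bench import arm
c=arm.calibration("scene")
for n,(u,v),z,t in(('big',(511,147),100,(586,290)),('small',(459,148),85,(568,225)),('rA',(310,200),45,(612,28)),('rB',(279,231),45,(659,-15)),('mill',(53,151),110,(560,-293))):
    print(n,(onz(c,[(130+u/1.993,130+v/1.993)],z)[0]-t).round(1))
E
```

```text
big [-1.5 -1.8]
small [1.5 0.7]
rA [-1.4  2.3]
rB [-2.8  2.6]
mill [3.8 4.1]
```

```bash
python3 -c "
from bench import arm
print(arm.job_done())"
```

```text
the job is handed in; nothing more can be done
None
```

The job is handed in: both jars, both rings and the mill are in their places, released and upright, each about 6 mm or less from its target in the last picture. The glass and ramekin were not touched, and it took about 36 s of the 134 s allowed; the hand-in returned no verdict.

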